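Put the jars away and turn the spice carousel to the pepper mill

TASK

Two jars have been left standing at the right of the hob: put the small spice jar upright into the free bay of the spice carousel and the jam jar upright into the low wooden tray with the honey, in either order. Then turn the carousel until the pepper mill stands in front, behind the steel pointer on the carousel's foot, and finish gripping the square handle on top of the carousel so that it is held still: do not let go at the end. Leave the pepper mill and the other jars standing in their places on the carousel, and do not disturb the honey, timer, tin or teaspoon.

Things in the scene. Friction and masses are not known exactly. Their poses are not given: they have to be found in the camera images.
- carousel_base: Fixed round black foot of the spice carousel, 236 mm across, 10 mm high, standing on the worktop. Origin: on the carousel's vertical axis, at worktop height. Its own -x axis is the carousel's front, marked by a steel pointer tab (22 mm wide, 9 mm high) that sticks out from under the turntable to 145 mm from the axis.
- turntable: Wooden turntable, 248 mm across; turns both ways about the vertical axis through its origin (worktop height), friction 0.08 N m, stays where left. Floor at 20 mm, rim 28 mm high. Dividers (to 48 mm high) stand 0.74 rad either side of its -x axis (the free bay) and 0.83 rad either side of +x (back bay). Post 16 mm thick in the middle. Things stand in the bays 85 mm from the axis.
- free_bay (a point): Centre of the free bay on the turntable's floor, 85 mm from the axis along the turntable's own -x axis, 20 mm above the worktop; turns with the turntable and starts within 0.25 rad of the front.
- handle: Square wooden handle, 28 x 28 mm and 44 mm high, on top of the post; turns with the turntable. Origin: its centre, on the axis, 204 mm above the worktop (so it spans 182 to 226 mm; a flat stud 14 mm across rises 2.5 mm above). Its x and y axes are square to its side faces and parallel to the turntable's.
- mill_center (a point): Pepper mill of dark wood with a waist and a small metal knob on top, 58 mm across, 150 mm tall, loose, standing in the left or the right bay of the turntable (1.45 rad to one side of the turntable's -x axis). Point: its centre, half-way up (75 mm above its underside).
- jar_side_center (a point): Spice jar, 45 mm across, 106 mm tall, loose, standing in the side bay opposite the mill. Point: its centre, half-way up.
- jar_back_center (a point): Spice jar, 45 mm across, 106 mm tall, loose, standing in the back bay of the turntable (along its +x axis). Point: its centre, half-way up.
- stray_spice_center (a point): The loose spice jar to be put away, standing on the glass of the hob (4 mm above the worktop), at its right: a round glass jar 45 mm across (body 42 mm), 106 mm tall, with a cap 44.6 mm across over its top 21 mm. Mass about 0.11 kg. Point: its centre, half-way up (53 mm above its underside).
- stray_jam_center (a point): The jam jar to be put away, standing on the glass of the hob (4 mm above the worktop) near the spice jar: stubby glass jar, 87 mm tall, 58 mm wide along its own x axis and 64 mm along its y axis, with a lid 58 mm across over its top 11 mm. Mass about 0.38 kg. Point: its centre, half-way up (43.5 mm above its underside).
- tray: Low open wooden tray fixed on the worktop, 220 mm (its x) by 124 mm (its y), 28 mm high, walls and floor 5 mm thick. Origin: centre of its underside. The honey jar stands in its far (+x) half; the near half is free. A microwave in a wall cabinet overhangs the back of the worktop (0.45 m up) behind the tray and carousel: keep the arm drawn in when swinging past.
- honey_center (a point): Honey jar, 69 mm across, 99 mm tall, loose, standing in the far half of the tray. Point: its centre, half-way up.
- timer_center (a point): Round kitchen timer, 59 mm across, 52 mm tall, a bystander. Point: its centre.
- tin_center (a point): Short food tin, 75 mm across, 58 mm tall, a bystander on the hob. Point: its centre.
- teaspoon_center (a point): Metal teaspoon lying flat, 130 mm long, 27 mm wide, 11 mm high, a bystander. Point: its centre.
- stray_spice: The stray spice jar itself; origin at the centre of its underside.
- stray_jam: The stray jam jar itself; origin at the centre of its underside.
Things that resemble listed ones, but are neither listed nor needed, are in the scene too. What is shaped like the part that bears mill_center but green is not meant.

How it is judged:
By the outcome, as a careful person would: the job done as asked, in the order asked, and still so for the second after the job is handed in, while the arm keeps its last pose, push and grip.
It also fails if it takes over 72 s, if anything falls off the work surface, if the arm or the gripper's body presses on something with over 40 N, if the wrist force passes 120 N, or if a joint passes its speed limit or range.

ROBOT

A 7-joint arm with a two-finger parallel gripper is mounted at the origin on a cart in front of the work surface, level with it; the furniture and walls round the work are solid. World frame = base frame: x ahead of the robot, y to its left, z up, the work surface at z = 0. Lengths are in mm, angles in rad, forces in N, time in s.
With the tool pointing down it reaches from about 425 to 800 mm from the base axis. Payload 8.3 kg.
Tool frame: the origin (TCP) lies at the very end of the fingers, on their centre line; the grasp point (between the pads) lies 19 mm behind it; z points along the fingers, y is the line along which they close (so a half turn about z gives the same grasp; the last joint's range is limited). The gripper opens to 85 mm and grips with 20 to 120 N. Pads are 22 mm wide; open, the fingers measure 114 mm over their backs; the gripper's body (76 mm by 85 mm) begins 54 mm behind the grasp point. The pads swing forward as they close: fully open they stand 13 mm farther back than shut.
Start: joints at [-1.235, 0.383, 0.016, 1.37, -0.006, 1.388, -0.046], TCP at [242.643, 575.958, 231.279] pointing down, gripper open.
Joint ranges: [-2.95, 2.95], [-0.25, 2.06], [-1.52, 1.56], [0.18, 2.33], [-1.44, 4.58], [0.02, 2.06], [-3.01, 3.01]. Speed limits (rad/s): [2.39, 2.39, 3.01, 3.01, 3.14, 3.14, 3.14].

INTERFACE

Orientations are given as [roll, pitch, yaw] about the fixed x, y, z axes, in that order (R = Rz(yaw) Ry(pitch) Rx(roll)).
In Python, from bench import telemetry, camera, job gives the robot as it stands. The module is installed in compiled form; this text tells all that it offers.
- The arm moves only by the tool send_rows, never from a script. Its argument "plan" is a list of rows, each a list of 3 entries, a list of its own where there are three numbers: the opening in per cent of the stroke, from 0 (shut) to 100 (fully open), then the shift along the world's x, y, z scaled (see below), then the turn, a rotation vector about the world's x, y, z scaled (see below). A call has 1 to 20 rows; each row shifts and turns the commanded pose from where the row before left it; what a row does not reach is not made up. The controller multiplies each number of a shift by 500 mm and each number of a turn by 30 degrees. A row lasts 1/12 s, in which the tool goes at most 41.7 mm and 7.16 degrees, less where a joint would pass 70% of its speed; a pose out of reach is approached as far as the arm can. A call with a number of a shift or a turn outside -1 to 1 is refused whole. A call with a gripper value outside its range is refused whole. The fingers move at their own pace and stop on an object; "squeeze" is the grip in N (left out, the last holds). Time passes only in rows, so rows that do not move let the fingers close. It gives the time, the measured TCP pose, the force, the opening and the grip force at its end, in the units of the state.
- telemetry.observe(): the state, without advancing time (a new reading comes with each control period).
- camera(name): name is "side" or "top"; returns a dict with "image" (480x640x3 uint8, red, green, blue), "z_map" (480x640 float32, mm along the optical axis (not along the pixel's ray), 0 where there is no reading), "fx", "fy", "cx", "cy" (pixels), "k1" (the pictures are not rectified: a ray, as slopes to the right and down, at radius r is drawn at 1 + k1 r^2 times it, then the intrinsics apply), "R" (3x3) and "t" (3): a world point X has camera coordinates R X + t. Camera axes: x right, y down, z forward; pixel columns grow to the right and rows downward; lengths in mm; the calibration is good to about 2 mm. A picture is of the moment at which its call begins.
- job.job_done(): hands the job in; it is judged then, once.
The state is a dict: "t": time; "q": joint angles; "dq": joint speeds; "joint_torque": joint torques, N m; "eef_pos": TCP position; "ee_rot": TCP orientation; "ft_force": force on the tool from outside, world axes, zero at the start; "wrist_torque": the same for the moment, N m; "width": opening from 0.0 (shut) to 1.0 (fully open); "grasp_force": force on a finger pad.
Only numpy, scipy, OpenCV 4.12 (cv2) and the standard library are available. Lean on these libraries where they do the work, as an engineer would, in place of code of your own. Each camera call takes 0.05 s, during which the arm holds its last target. There are 200 camera calls.

## Working session

There is one attempt and no reset: what is moved stays moved. The work goes in short steps, Python scripts to look and compute and a tool call to move; the robot and the scene stay as the last step left them, time stands still between calls to the robot, and variables do not carry over. Pictures are saved under pics/ and viewed, at most 10 in all, crops included, and the job is handed in when it is done.

Besides the shell and the picture viewer there is one more tool, called after ">>>" as name(argument=value, ...), one argument or row to a line, values as JSON. send_rows: Moves the arm, as the interface text tells. Its arguments: {"type":"object","properties":{"plan":{"type":"array"},"squeeze":{"type":"number"}},"required":["plan"]}

```bash
mkdir -p pics; cat > h.py <<'E'
import numpy as np, cv2
from bench import telemetry, camera, job
def cloud(c):
    z=c["z_map"]; v,u=np.mgrid[0:480,0:640].astype(np.float64)
    K=np.array([[c["fx"],0,c["cx"]],[0,c["fy"],c["cy"]],[0,0,1]])
    x=(u-c["cx"])/c["fx"]; y=(v-c["cy"])/c["fy"]
    a,b=x.copy(),y.copy()
    for _ in range(8):
        s=1+c["k1"]*(a*a+b*b); a,b=x/s,y/s
    P=np.stack([a*z,b*z,z],-1)
    W=(P-np.array(c["t"]))@np.array(c["R"])
    W[z<=0]=np.nan
    return W
def st():
    s=telemetry.observe(); print({k:np.round(s[k],3).tolist() for k in("t","q","eef_pos","ee_rot","ft_force","width","grasp_force")})
E
python3 - <<'E'
from h import *
st()
for n in("top","side"):
    c=camera(n); np.save(f"{n}0.npy",cloud(c)); np.save(f"{n}0i.npy",c["image"])
    cv2.imwrite(f"pics/{n}0.png",c["image"][:,:,::-1])
    print(n,np.round(-np.array(c["R"]).T@c["t"]), np.round(c["R"],2).tolist(),c["k1"],c["fx"])
E
```

```text
{'t': 0.0, 'q': [-1.235, 0.384, 0.016, 1.371, -0.006, 1.388, -0.046], 'eef_pos': [242.496, 575.495, 230.273], 'ee_rot': [-3.14, 0.0, 2.743], 'ft_force': [-0.232, -0.772, 0.085], 'width': 1.0, 'grasp_force': 0.0}
top [ 344.  140. 1588.] [[0.0, -1.0, 0.01], [-0.99, -0.0, -0.15], [0.15, -0.01, -0.99]] -0.13781765585607025 567.1470568981813
side [  87. 1098.  593.] [[-0.91, -0.42, -0.02], [-0.15, 0.35, -0.93], [0.4, -0.84, -0.38]] -0.09994608528344363 463.0450572091549
```

View pics/top0.png

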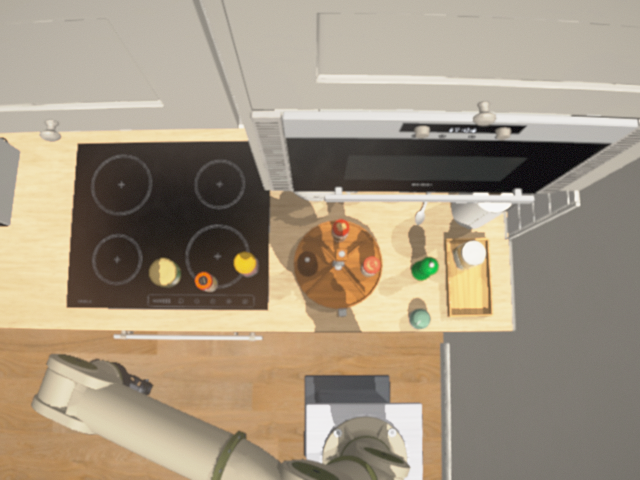

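View pics/side0.png

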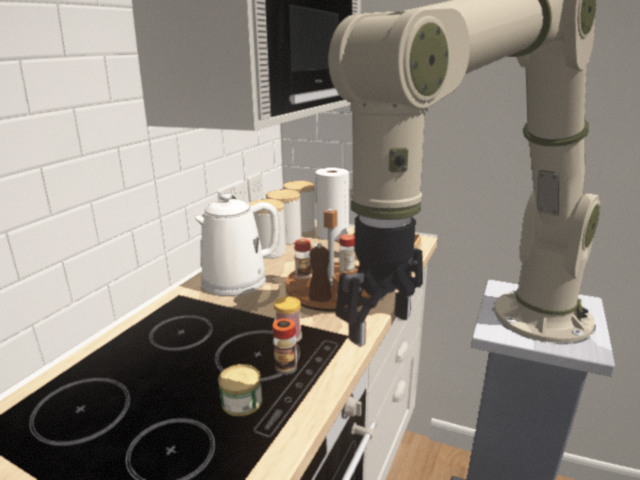

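The top view shows the stray spice jar with its orange cap at (205,281), and the jam jar with its yellow lid at (245,264). The tin is at (165,272), the dark mill in the left bay at (307,264), and the handle near (341,254). The pointer is at (342,313), the tray at (469,277), the green decoy at (427,267), and the timer at (420,319). The side view confirms the jars' order and that the mill is in the left bay.

```bash
cat > m.py <<'E'
from h import *
W=np.load("top0.npy"); I=np.load("top0i.npy")
def top(name,u,v,r,zmin,zmax,circ=True):
    w=W[v-r:v+r+1,u-r:u+r+1].reshape(-1,3); w=w[(w[:,2]>zmin)&(w[:,2]<zmax)]
    if len(w)<4: print(name,len(w));return
    p=w[:,:2].astype(np.float32); (cx,cy),R=cv2.minEnclosingCircle(p)
    print(name,len(w),"circ",round(cx),round(cy),"r",round(R),"med",np.round(np.median(w,0),1),"rect",np.round(cv2.minAreaRect(p)[1]),round(cv2.minAreaRect(p)[2]))
top("spice",205,281,18,98,125); top("jam",245,264,18,80,105); top("tin",165,272,22,50,75)
top("mill",307,264,18,120,175); top("handle",341,254,14,215,240); top("back",341,228,14,112,140); top("side",372,265,14,112,140)
top("honey",470,255,18,90,115); top("timer",420,319,14,42,62);top("green",427,267,18,120,175)
top("traywall",469,277,55,22,34); top("table",338,264,55,14,36); top("pointer",342,313,5,5,14);top("spoon",420,212,16,4,16)
for n,(u,v) in dict(spice=(205,281),jam=(245,264),handle=(341,254),pointer=(342,313),tableleft=(297,280)).items(): print(n,W[v,u].round())
big=cv2.resize(I[200:340,180:500],None,fx=2.5,fy=2.5,interpolation=cv2.INTER_CUBIC); cv2.imwrite("pics/c1.png",big[:,:,::-1])
S=np.load("top0.npy")
E
python3 m.py
```

```text
spice 240 circ 478 431 r 23 med [477.  429.8 109.7] rect [42. 44.] 1
jam 351 circ 529 325 r 29 med [528.4 324.3  90.7] rect [54. 55.] 52
tin 586 circ 506 551 r 39 med [505.5 552.2  59.4] rect [75. 71.] 89
mill 301 circ 528 159 r 25 med [525.7 157.6 153.8] rect [49. 48.] 48
handle 129 circ 534 74 r 17 med [533.2  74.3 225.8] rect [27. 27.] 84
back 226 circ 619 70 r 22 med [618.2  71.4 125.6] rect [44. 42.] 46
side 233 circ 520 -9 r 22 med [518.7  -8.8 126. ] rect [42. 42.] 89
honey 456 circ 556 -286 r 33 med [ 554.8 -285.4  102.4] rect [63. 63.] 42
timer 226 circ 383 -151 r 26 med [ 383.3 -152.1   47.7] rect [50. 47.] 36
green 285 circ 517 -162 r 25 med [ 515.8 -159.9  133.3] rect [48. 49.] 41
traywall 697 circ 493 -292 r 203 med [ 517.1 -336.    27.6] rect [297. 311.] 89
table 4515 circ 525 76 r 133 med [520.2  75.9  20.6] rect [247. 246.] 41
pointer 54 circ 400 59 r 15 med [401.3  61.5   9.2] rect [25. 25.] 1
spoon 167 circ 675 -166 r 56 med [ 677.9 -168.4    6.1] rect [94. 78.] 89
spice [477. 425. 113.]
jam [525. 323.  89.]
handle [533.  74. 229.]
pointer [399.  61.  10.]
tableleft [489. 186.  24.]
```

View pics/c1.png

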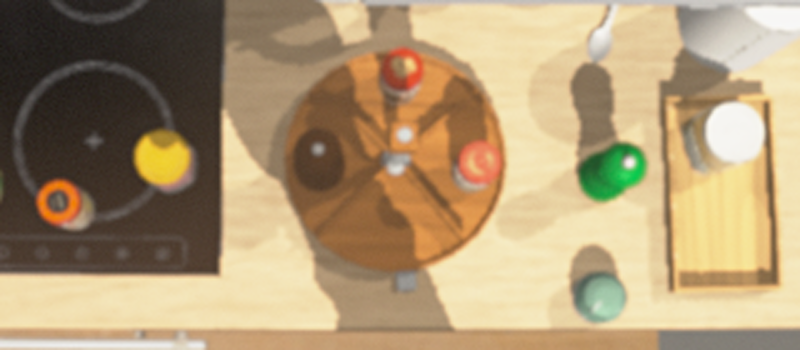

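>>> send_rows(
  plan=[
    [100,[0.0588,-0.0361,-0.0125],[0,0,-0.105]],
    [100,[0.0588,-0.0361,-0.0125],[0,0,-0.105]],
    [100,[0.0588,-0.0361,-0.0125],[0,0,-0.105]],
    [100,[0.0588,-0.0361,-0.0125],[0,0,-0.105]],
    [100,[0.0588,-0.0361,-0.0125],[0,0,-0.105]],
    [100,[0.0588,-0.0361,-0.0125],[0,0,-0.105]],
    [100,[0.0588,-0.0361,-0.0125],[0,0,-0.105]],
    [100,[0.0588,-0.0361,-0.0125],[0,0,-0.105]],
    [100,[0,0,0],[0,0,0]],
    [100,[0,0,0],[0,0,0]],
    [100,[0,0,0],[0,0,0]],
  ],
  squeeze=30,
)

```text
t: 1.02
eef_pos: [477.4, 431.6, 180.7]
ee_rot: [-3.14, -0.001, 2.303]
ft_force: [-0.1, 0.3, 0.4]
width: 1.0
grasp_force: 0.0
```

```bash
cat > m2.py <<'E'
from h import *
st()
W=np.load("top0.npy")
# tray walls
w=W[225:330,435:500].reshape(-1,3); w=w[(w[:,2]>24)&(w[:,2]<33)&(w[:,1]<-200)]
w=w[np.hypot(w[:,0]-556,w[:,1]+286)>45]
r=cv2.minAreaRect(w[:,:2].astype(np.float32)); print("tray",len(w),r, np.round(w[:,:2].min(0)),np.round(w[:,:2].max(0)))
# pointer
I=np.load("top0i.npy"); 
reg=W[303:325,330:356]; m=(reg[...,2]>5)&(reg[...,2]<13)&(reg[...,0]<415)
p=reg[m]; print("ptr",len(p),p.mean(0),cv2.minAreaRect(p[:,:2].astype(np.float32)))
# microwave
m=(W[...,2]>350)&(W[...,2]<600)&(W[...,1]<250)&(W[...,0]>300); q=W[m]; print("mw",len(q),q.min(0),np.percentile(q[:,0],[1,10,50]))
# handle orientation
reg=W[240:268,328:356]; p=reg[(reg[...,2]>219)&(reg[...,2]<232)]; print(cv2.minAreaRect(p[:,:2].astype(np.float32)))
E
python3 m2.py
```

```text
{'t': 1.017, 'q': [-0.92, 0.453, 0.193, 1.395, -0.088, 1.303, 0.01], 'eef_pos': [477.401, 431.647, 180.707], 'ee_rot': [-3.14, -0.001, 2.303], 'ft_force': [-0.133, 0.252, 0.384], 'width': 1.0, 'grasp_force': 0.0}
tray 370 ((517.413330078125, -293.9764709472656), (256.3273010253906, 126.83901977539062), 1.4196462631225586) [ 389. -360.] [ 646. -230.]
ptr 68 [396.90560673  62.05200908   8.27795012] ((391.71929931640625, 59.982093811035156), (70.44932556152344, 43.054508209228516), 85.9040298461914)
mw 17495 [ 300.01041263 -434.15402751  350.11319499] [306.05312101 359.65649386 601.72689966]
((534.0057983398438, 74.07171630859375), (24.534996032714844, 29.080371856689453), 89.90251159667969)
```

>>> send_rows(
  plan=[
    [100,[0,0,-0.0426],[0,0,0]],
    [100,[0,0,-0.0426],[0,0,0]],
    [100,[0,0,-0.0426],[0,0,0]],
    [100,[0,0,-0.0426],[0,0,0]],
    [100,[0,0,-0.0426],[0,0,0]],
    [100,[0,0,-0.0426],[0,0,0]],
    [100,[0,0,0],[0,0,0]],
    [0,[0,0,0],[0,0,0]],
    [0,[0,0,0],[0,0,0]],
    [0,[0,0,0],[0,0,0]],
    [0,[0,0,0],[0,0,0]],
    [0,[0,0,0],[0,0,0]],
    [0,[0,0,0],[0,0,0]],
    [0,[0,0,0],[0,0,0]],
    [0,[0,0,0],[0,0,0]],
  ],
  squeeze=30,
)

```text
t: 2.27
eef_pos: [478.3, 432.5, 55.7]
ee_rot: [3.139, -0.001, 2.303]
ft_force: [-1.8, 0.2, 5.3]
width: 0.511
grasp_force: 26.9
```

```bash
python3 -c "
from h import *
st(); W=np.load('top0.npy'); I=np.load('top0i.npy')
# tray outline: wood points between z 2..34 inside column; median edges per wall
reg=W[225:330,435:505].reshape(-1,3); w=reg[(reg[:,2]>22)&(reg[:,2]<33)&(reg[:,1]<-200)&(np.hypot(reg[:,0]-556,reg[:,1]+286)>50)]
h=np.histogram(w[:,0],np.arange(380,660,10)); print(h[0].tolist()); print(np.histogram(w[:,1],np.arange(-370,-220,5))[0].tolist())
for x in range(400,640,40):
  s=w[(abs(w[:,0]-x)<20)]; a=s[s[:,1]>-290][:,1]; b=s[s[:,1]<-290][:,1]; print(x,a.mean().round(),b.mean().round(),len(a),len(b))
hs=cv2.cvtColor(I,cv2.COLOR_RGB2HSV); print(hs[308:320,334:350,1].tolist())
"
```

```text
{'t': 2.267, 'q': [-0.911, 0.558, 0.177, 1.53, -0.108, 1.06, 0.025], 'eef_pos': [478.272, 432.533, 55.658], 'ee_rot': [3.139, -0.001, 2.303], 'ft_force': [-1.834, 0.212, 5.256], 'width': 0.511, 'grasp_force': 26.91}
[15, 59, 11, 13, 12, 12, 17, 13, 16, 12, 15, 15, 11, 10, 16, 17, 13, 17, 11, 19, 15, 12, 73, 0, 0, 2, 10]
[0, 3, 53, 92, 18, 3, 7, 5, 8, 9, 5, 5, 8, 4, 7, 7, 5, 2, 6, 6, 7, 7, 6, 8, 5, 6, 58, 81, 5]
400 -253.0 -337.0 43 55
440 -236.0 -355.0 24 30
480 -235.0 -354.0 26 32
520 -234.0 -353.0 28 26
560 -233.0 -352.0 30 30
600 -251.0 -332.0 50 50
[[120, 122, 128, 120, 105, 88, 80, 78, 74, 73, 61, 63, 84, 96, 94, 93], [89, 95, 97, 85, 56, 36, 29, 24, 25, 25, 19, 35, 62, 83, 87, 86], [88, 87, 86, 77, 46, 19, 17, 15, 15, 11, 12, 22, 56, 81, 89, 88], [86, 85, 86, 82, 47, 23, 14, 12, 14, 12, 12, 21, 53, 80, 88, 87], [86, 85, 89, 81, 49, 23, 13, 13, 12, 12, 10, 21, 50, 79, 85, 89], [87, 88, 87, 81, 52, 20, 13, 13, 12, 14, 13, 17, 47, 79, 86, 89], [89, 85, 90, 83, 56, 24, 10, 10, 12, 12, 13, 20, 47, 76, 88, 88], [89, 89, 88, 86, 66, 31, 22, 19, 19, 24, 29, 36, 61, 78, 86, 89], [89, 87, 89, 87, 78, 62, 51, 46, 52, 56, 59, 67, 77, 87, 86, 88], [89, 90, 88, 86, 89, 81, 78, 77, 77, 82, 83, 84, 88, 89, 86, 86], [89, 89, 86, 88, 87, 88, 89, 86, 88, 89, 89, 87, 87, 87, 87, 87], [86, 89, 87, 89, 88, 89, 90, 87, 89, 88, 88, 88, 89, 88, 88, 85]]
```

```bash
python3 -c "
from h import *
I=np.load('top0i.npy'); c=camera('top')
hs=cv2.cvtColor(I,cv2.COLOR_RGB2HSV)[...,1]
K=np.array([[c['fx'],0,c['cx']],[0,c['fy'],c['cy']],[0,0,1]]);R=np.array(c['R']);t=np.array(c['t']);C=-R.T@t
def ray(u,v,z):
    x=(u-c['cx'])/c['fx'];y=(v-c['cy'])/c['fy'];a,b=x,y
    for _ in range(8): s=1+c['k1']*(a*a+b*b);a,b=x/s,y/s
    d=R.T@[a,b,1]; return C+d*(z-C[2])/d[2]
wt=np.clip(88-hs[309:316,334:351].astype(float),0,75); wt[wt<20]=0
v,u=np.mgrid[309:316,334:351]; u0=(wt*u).sum()/wt.sum(); v0=(wt*v).sum()/wt.sum(); p=ray(u0,v0,9); print(u0,v0,p)
# turntable rim circle by depth 24..31
W=np.load('top0.npy'); m=(W[...,2]>15)&(W[...,2]<32)&(np.hypot(W[...,0]-534,W[...,1]-75)<150); q=W[m][:,:2]
r=np.hypot(q[:,0]-534,q[:,1]-75); q=q[r<132]
a=np.arctan2(q[:,1]-75,q[:,0]-534); pts=[]
for k in np.arange(-3.1,3.1,.1):
    s=q[abs(a-k)<.05]
    if len(s)>5: d=np.hypot(s[:,0]-534,s[:,1]-75); pts.append(s[d.argmax()])
pts=np.array(pts,np.float32); print(len(pts),cv2.fitEllipse(pts))
for A in((534,75),(530,74.5)): print('phi',np.arctan2(A[1]-p[1],A[0]-p[0]))
"
```

```text
342.00180551973176 312.00748001031724 [401.33541193  61.37430965   9.        ]
62 ((532.4212646484375, 74.18181610107422), (244.3563232421875, 247.17848205566406), 175.40811157226562)
phi 0.10234893531178614
phi 0.10166308912117264
```

>>> send_rows(
  plan=[
    [0,[0,0,0.04],[0,0,0]],
    [0,[0,0,0.05],[0,0,0]],
    [0,[0,0,0.06],[0,0,0]],
    [0,[0,0,0.06],[0,0,0]],
    [0,[-0.0044,-0.054,0],[0,0,-0.082]],
    [0,[-0.0044,-0.054,0],[0,0,-0.082]],
    [0,[-0.0044,-0.054,0],[0,0,-0.082]],
    [0,[-0.0044,-0.054,0],[0,0,-0.082]],
    [0,[-0.0044,-0.054,0],[0,0,-0.082]],
    [0,[-0.0044,-0.054,0],[0,0,-0.082]],
    [0,[-0.0044,-0.054,0],[0,0,-0.082]],
    [0,[-0.0044,-0.054,0],[0,0,-0.082]],
    [0,[-0.0044,-0.054,0],[0,0,-0.082]],
    [0,[-0.0044,-0.054,0],[0,0,-0.082]],
    [0,[-0.0044,-0.054,0],[0,0,-0.082]],
    [0,[-0.0044,-0.054,0],[0,0,-0.082]],
    [0,[-0.0044,-0.054,0],[0,0,-0.082]],
    [0,[0,0,0],[0,0,0]],
    [0,[0,0,0],[0,0,0]],
  ],
)

```text
t: 3.9
eef_pos: [449.6, 79.1, 159.5]
ee_rot: [3.14, -0.001, 1.741]
ft_force: [-0.1, 0.1, -1.8]
width: 0.508
grasp_force: 27.9
```

>>> send_rows(
  plan=[
    [0,[-0.002,-0.001,-0.03],[0,0,0]],
    [0,[0,0,-0.04],[0,0,0]],
    [0,[0,0,-0.04],[0,0,0]],
    [0,[0,0,-0.03],[0,0,0]],
    [0,[0,0,-0.014],[0,0,0]],
    [0,[0,0,-0.01],[0,0,0]],
    [0,[0,0,-0.008],[0,0,0]],
    [0,[0,0,0],[0,0,0]],
    [0,[0,0,0],[0,0,0]],
  ],
)

```text
t: 4.65
eef_pos: [448.7, 80.3, 73.1]
ee_rot: [3.141, -0.0, 1.745]
ft_force: [1.2, 0.2, -1.4]
width: 0.506
grasp_force: 27.9
```

```bash
python3 -c "
from h import *
st(); c=camera('side'); cv2.imwrite('pics/s1.png',cv2.resize(c['image'][180:440,180:500],None,fx=2.2,fy=2.2,interpolation=cv2.INTER_CUBIC)[:,:,::-1])"
```

```text
{'t': 4.65, 'q': [-0.642, 0.178, 0.435, 2.033, -0.092, 0.948, 0.015], 'eef_pos': [448.715, 80.332, 73.071], 'ee_rot': [3.141, -0.0, 1.745], 'ft_force': [1.171, 0.184, -1.355], 'width': 0.506, 'grasp_force': 27.876}
```

View pics/s1.png

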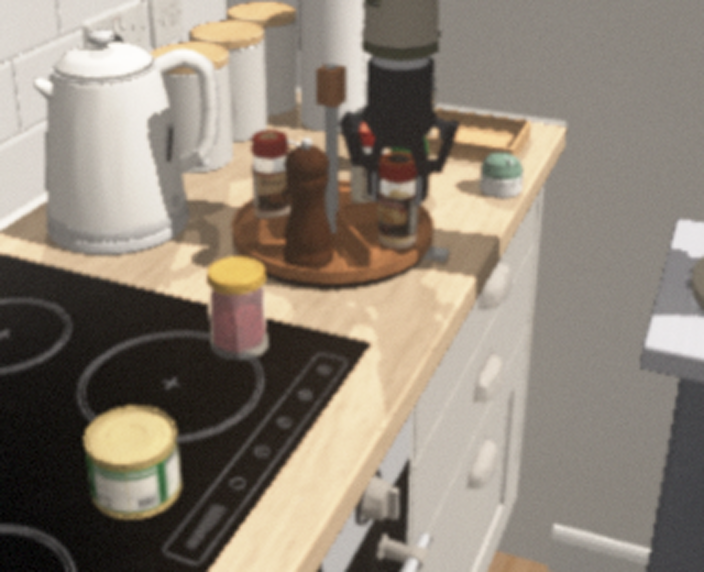

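Side view: the spice jar is in the free bay at (398,205) in the crop, still held. The jam jar (240,305) now shows clearly, and its body is about as wide as its lid from here.

>>> send_rows(
  plan=[
    [0,[0,0,-0.003],[0,0,0]],
    [0,[0,0,-0.003],[0,0,0]],
    [0,[0,0,0],[0,0,0]],
  ],
)

```text
t: 4.95
eef_pos: [449.1, 80.5, 71.2]
ee_rot: [3.14, -0.001, 1.745]
ft_force: [-4.9, -0.9, 14.9]
width: 0.51
grasp_force: 29.1
```

```bash
python3 -c "
from h import *
c=camera('side');W=cloud(c);I=c['image'];np.save('side1i.npy',I)
w=W[285:355,265:310]; 
m=(w[...,2]>8)&(w[...,2]<88)&(np.hypot(w[...,0]-529,w[...,1]-325)<45)
p=w[m]
for lo,hi in((12,30),(30,50),(50,70),(80,95)):
  s=w[(w[...,2]>lo)&(w[...,2]<hi)&(np.hypot(w[...,0]-529,w[...,1]-325)<45)]
  n=np.array([.87,.5]); d=(s[:,:2]-[529,325])@n; e=(s[:,:2]-[529,325])@[-.5,.87]
  print(lo,len(s),np.percentile(d,[1,99]).round(1),[ (k,np.median(e[abs(d-k)<3]).round(1)) for k in range(-28,30,7) if (abs(d-k)<3).sum()>3])
"
```

```text
12 179 [-26.4  27.1] [(-28, np.float64(19.4)), (-21, np.float64(20.9)), (-14, np.float64(23.9)), (-7, np.float64(27.0)), (0, np.float64(31.2)), (7, np.float64(28.5)), (14, np.float64(23.0)), (21, np.float64(19.1)), (28, np.float64(14.2))]
30 190 [-26.9  26.6] [(-28, np.float64(19.3)), (-21, np.float64(21.8)), (-14, np.float64(23.9)), (-7, np.float64(28.0)), (0, np.float64(30.7)), (7, np.float64(28.2)), (14, np.float64(23.6)), (21, np.float64(19.1)), (28, np.float64(15.5))]
50 227 [-28.4  27.4] [(-28, np.float64(14.4)), (-21, np.float64(20.7)), (-14, np.float64(24.2)), (-7, np.float64(27.9)), (0, np.float64(30.9)), (7, np.float64(26.9)), (14, np.float64(23.8)), (21, np.float64(18.4)), (28, np.float64(13.6))]
80 376 [-28.6  27.8] [(-28, np.float64(3.8)), (-21, np.float64(9.2)), (-14, np.float64(6.3)), (-7, np.float64(12.3)), (0, np.float64(13.0)), (7, np.float64(12.5)), (14, np.float64(8.9)), (21, np.float64(10.9)), (28, np.float64(4.9))]
```

>>> send_rows(
  plan=[
    [80,[0,0,0],[0,0,0]],
    [80,[0,0,0],[0,0,0]],
    [80,[0,0,0],[0,0,0]],
    [80,[0,0,0],[0,0,0]],
    [80,[0,0,0],[0,0,0]],
    [80,[0,0,0.01],[0,0,0]],
    [80,[0,0,0.03],[0,0,0]],
    [80,[0,0,0.055],[0,0,0]],
    [80,[0,0,0.06],[0,0,0]],
    [80,[0,0,0.06],[0,0,0]],
    [80,[0,0,0.06],[0,0,0]],
  ],
)

```text
t: 5.92
eef_pos: [448.0, 79.7, 208.7]
ee_rot: [-3.141, 0.0, 1.744]
ft_force: [0.3, 0.4, -0.4]
width: 0.8
grasp_force: 0.0
```

>>> send_rows(
  plan=[
    [100,[0.0178,0.0544,0],[0,0,0.069]],
    [100,[0.0178,0.0544,0],[0,0,0.069]],
    [100,[0.0178,0.0544,0],[0,0,0.069]],
    [100,[0.0178,0.0544,0],[0,0,0.069]],
    [100,[0.0178,0.0544,0],[0,0,0.069]],
    [100,[0.0178,0.0544,0],[0,0,0.069]],
    [100,[0.0178,0.0544,0],[0,0,0.069]],
    [100,[0.0178,0.0544,0],[0,0,0.069]],
    [100,[0.0178,0.0544,0],[0,0,0.069]],
    [100,[0,0,0],[0,0,0]],
    [100,[0,0,0],[0,0,0]],
  ],
)

```text
t: 6.83
eef_pos: [527.8, 326.7, 206.2]
ee_rot: [-3.14, 0.0, 2.073]
ft_force: [-0.1, -0.7, 1.3]
width: 1.0
grasp_force: 0.0
```

```bash
python3 -c "
from h import *
st()
c=camera('top');W=cloud(c);cv2.imwrite('pics/t1.png',cv2.resize(c['image'][200:340,180:500],None,fx=2.5,fy=2.5,interpolation=cv2.INTER_CUBIC)[:,:,::-1])
for n,(x,y) in dict(spice=(449,80),mill=(528,159),back=(619,70),side=(520,-9)).items():
  m=(np.hypot(W[...,0]-x,W[...,1]-y)<40)&(W[...,2]>115)&(W[...,2]<175); p=W[m]
  print(n,len(p),np.median(p,0).round(1),cv2.minEnclosingCircle(p[:,:2].astype(np.float32)) if len(p) else 0)
"
```

```text
{'t': 6.833, 'q': [-0.817, 0.393, 0.289, 1.432, -0.113, 1.335, -0.02], 'eef_pos': [527.79, 326.684, 206.186], 'ee_rot': [-3.14, 0.0, 2.073], 'ft_force': [-0.082, -0.739, 1.324], 'width': 1.0, 'grasp_force': 0.0}
spice 229 [448.5  79.9 125.5] ((447.8751220703125, 78.63104248046875), 22.17388153076172)
mill 300 [525.6 157.6 153.5] ((527.988525390625, 158.22915649414062), 25.42743492126465)
back 226 [618.4  71.4 125.4] ((618.8883056640625, 70.45380401611328), 22.35048484802246)
side 231 [519.   -8.7 126.1] ((520.2632446289062, -8.819913864135742), 22.749753952026367)
```

View pics/t1.png

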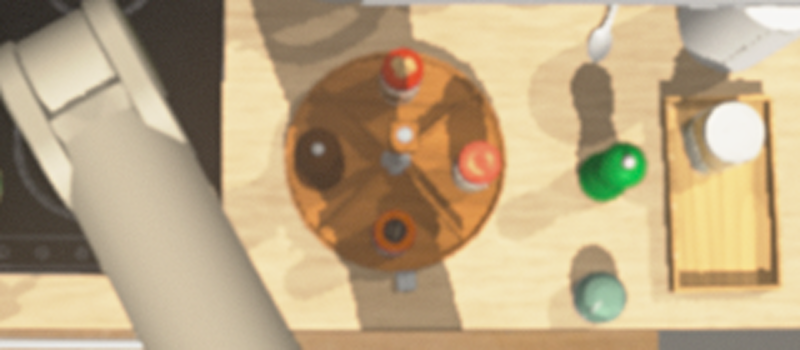

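The top view shows the spice jar standing in the front bay at (395,232), and everything else unchanged. Next I descend on the jam jar.

>>> send_rows(
  plan=[
    [100,[0.002,-0.003,-0.0486],[0,0,0]],
    [100,[0,0,-0.0486],[0,0,0]],
    [100,[0,0,-0.0486],[0,0,0]],
    [100,[0,0,-0.0486],[0,0,0]],
    [100,[0,0,-0.0486],[0,0,0]],
    [100,[0,0,-0.0486],[0,0,0]],
    [100,[0,0,-0.0486],[0,0,0]],
    [100,[0,0,0],[0,0,0]],
    [0,[0,0,0],[0,0,0]],
    [0,[0,0,0],[0,0,0]],
    [0,[0,0,0],[0,0,0]],
    [0,[0,0,0],[0,0,0]],
    [0,[0,0,0],[0,0,0]],
    [0,[0,0,0],[0,0,0]],
    [0,[0,0,0],[0,0,0]],
  ],
  squeeze=50,
)

```text
t: 8.13
eef_pos: [531.0, 323.8, 39.7]
ee_rot: [3.138, -0.0, 2.07]
ft_force: [-0.4, -1.3, 7.4]
width: 0.641
grasp_force: 49.8
```

>>> send_rows(
  plan=[
    [0,[0,0,0.03],[0,0,0]],
    [0,[0,0,0.056],[0,0,0]],
    [0,[0,0,0.06],[0,0,0]],
    [0,[0,0,0.06],[0,0,0]],
    [0,[0,0,0.06],[0,0,0]],
    [0,[0,0,0.06],[0,0,0]],
    [0,[0,0,0.06],[0,0,0]],
    [0,[-0.0364,-0.0496,0],[0,0,0]],
    [0,[-0.0364,-0.0496,0],[0,0,0]],
    [0,[-0.0364,-0.0496,0],[0,0,0]],
    [0,[-0.0364,-0.0496,0],[0,0,0]],
    [0,[-0.0364,-0.0496,0],[0,0,0]],
    [0,[0,0,0],[0,0,0]],
  ],
)

```text
t: 9.22
eef_pos: [435.8, 193.7, 230.3]
ee_rot: [-3.139, -0.0, 2.065]
ft_force: [-0.4, 0.2, -5.3]
width: 0.639
grasp_force: 52.4
```

>>> send_rows(
  plan=[
    [0,[0,-0.06,0],[0,0,-0.121]],
    [0,[0,-0.06,0],[0,0,-0.121]],
    [0,[0,-0.06,0],[0,0,-0.121]],
    [0,[0,-0.06,0],[0,0,-0.121]],
    [0,[0,-0.06,0],[0,0,-0.121]],
    [0,[0,-0.06,0],[0,0,-0.121]],
    [0,[0,-0.06,0],[0,0,-0.121]],
    [0,[0,-0.06,0],[0,0,-0.121]],
    [0,[0.0016,-0.0567,0],[0,0,-0.121]],
    [0,[0.0016,-0.0567,0],[0,0,-0.121]],
    [0,[0.0016,-0.0567,0],[0,0,-0.121]],
    [0,[0.0016,-0.0567,0],[0,0,-0.121]],
    [0,[0.0016,-0.0567,0],[0,0,-0.121]],
    [0,[0.0016,-0.0567,0],[0,0,-0.121]],
    [0,[0.0016,-0.0567,0],[0,0,-0.121]],
    [0,[0.0016,-0.0567,0],[0,0,-0.121]],
    [0,[0.0016,-0.0567,0],[0,0,-0.121]],
    [0,[0,0,0],[0,0,0]],
    [0,[0,0,0],[0,0,0]],
  ],
)

```text
t: 10.8
eef_pos: [444.5, -297.7, 230.2]
ee_rot: [3.141, 0.001, 0.989]
ft_force: [0.7, -0.1, -4.9]
width: 0.641
grasp_force: 52.7
```

>>> send_rows(
  plan=[
    [0,[0.003,0.004,-0.05],[0,0,0]],
    [0,[0,0,-0.05],[0,0,0]],
    [0,[0,0,-0.05],[0,0,0]],
    [0,[0,0,-0.05],[0,0,0]],
    [0,[0,0,-0.05],[0,0,0]],
    [0,[0,0,-0.05],[0,0,0]],
    [0,[0,0,-0.05],[0,0,0]],
    [0,[0,0,-0.008],[0,0,0]],
    [0,[0,0,-0.008],[0,0,0]],
    [0,[0,0,-0.008],[0,0,0]],
    [0,[0,0,0],[0,0,0]],
    [0,[0,0,0],[0,0,0]],
  ],
)

```text
t: 11.8
eef_pos: [447.9, -294.0, 44.1]
ee_rot: [3.14, -0.001, 0.993]
ft_force: [-0.3, -0.1, -4.5]
width: 0.64
grasp_force: 52.7
```

>>> send_rows(
  plan=[
    [0,[0,0,-0.003],[0,0,0]],
    [0,[0,0,-0.003],[0,0,0]],
    [0,[0,0,0],[0,0,0]],
  ],
)

```text
t: 12.05
eef_pos: [447.6, -294.0, 40.4]
ee_rot: [3.14, -0.0, 0.993]
ft_force: [1.8, -0.9, -4.1]
width: 0.639
grasp_force: 52.7
```

>>> send_rows(
  plan=[
    [0,[0,0,-0.003],[0,0,0]],
    [0,[0,0,0],[0,0,0]],
  ],
)

```text
t: 12.22
eef_pos: [447.7, -294.0, 40.3]
ee_rot: [3.141, -0.002, 0.993]
ft_force: [-4.6, 5.0, 17.8]
width: 0.639
grasp_force: 53.8
```

>>> send_rows(
  plan=[
    [100,[0,0,0],[0,0,0]],
    [100,[0,0,0],[0,0,0]],
    [100,[0,0,0],[0,0,0]],
    [100,[0,0,0],[0,0,0]],
    [100,[0,0,0],[0,0,0]],
    [100,[0,0,0.01],[0,0,0]],
    [100,[0,0,0.03],[0,0,0]],
    [100,[0,0,0.06],[0,0,0]],
    [100,[0,0,0.06],[0,0,0]],
    [100,[0,0,0.06],[0,0,0]],
    [100,[0,0,0.06],[0,0,0]],
    [100,[0,0,0.06],[0,0,0]],
    [100,[0,0,0.06],[0,0,0]],
    [100,[0,0,0.06],[0,0,0]],
    [100,[0,0,0],[0,0,0]],
  ],
)

```text
t: 13.47
eef_pos: [448.6, -295.7, 274.6]
ee_rot: [3.133, -0.002, 0.992]
ft_force: [1.0, -0.2, 0.4]
width: 0.996
grasp_force: 0.0
```

```bash
python3 -c "
from h import *
st(); W=np.load('top0.npy'); w=W[100:210,250:580].reshape(-1,3); w=w[(w[:,2]>380)&(w[:,2]<900)]
for lo in range(380,900,60):
  s=w[(w[:,2]>=lo)&(w[:,2]<lo+60)]; print(lo,len(s),s[:,0].min().round() if len(s) else '')
c=camera('top');W=cloud(c);m=(abs(W[...,0]-447)<50)&(abs(W[...,1]+294)<50)&(W[...,2]>80)&(W[...,2]<100);p=W[m];print(len(p),np.median(p,0),cv2.minEnclosingCircle(p[:,:2].astype(np.float32)) if len(p) else '')
c=camera('side');cv2.imwrite('pics/s2.png',cv2.resize(c['image'][180:330,260:480],None,fx=3,fy=3,interpolation=cv2.INTER_CUBIC)[:,:,::-1])
"
```

```text
{'t': 13.467, 'q': [-0.21, 0.214, 0.875, 1.577, -0.168, 1.42, 0.099], 'eef_pos': [448.638, -295.692, 274.563], 'ee_rot': [3.133, -0.002, 0.992], 'ft_force': [1.018, -0.226, 0.402], 'width': 0.996, 'grasp_force': 0.0}
380 267 603.0
440 1612 600.0
500 3860 600.0
560 2956 626.0
620 3237 625.0
680 3630 625.0
740 4617 625.0
800 4866 613.0
860 5183 610.0
368 [ 447.68568954 -290.19748263   91.55605298] ((447.5147705078125, -291.7414245605469), 29.262081146240234)
```

View pics/s2.png

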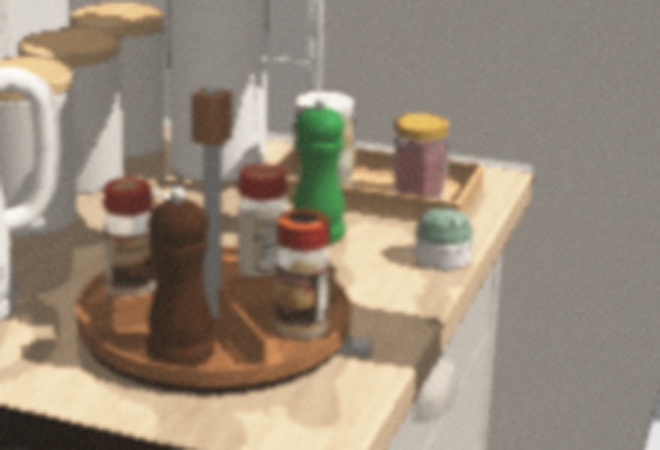

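The side view shows the jam jar upright in the tray at (422,155), and the spice jar in the carousel's front bay at (302,275). Before moving to the handle I check the arm's bulk beyond the tool axis, because the microwave front is at x≈600.

```bash
python3 -c "
from h import *
a=np.arctan2(575.5,242.5); u=np.array([np.cos(a),np.sin(a)]);n=np.array([-u[1],u[0]])
for f in('top0.npy','side0.npy'):
  W=np.load(f).reshape(-1,3); d=(W[:,:2]-[242.5,575.5])
  r=d@u;s=d@n; 
  for z in range(240,760,40):
    m=(W[:,2]>=z)&(W[:,2]<z+40)&(abs(r)<150)&(abs(s)<150)
    if m.sum()>10: print(f,z,m.sum(),'out',np.percentile(r[m],99).round(),'lat',np.percentile(s[m],[1,99]).round())
"
```

```text
top0.npy 240 15 out -43.0 lat [-10.  -5.]
top0.npy 280 147 out 70.0 lat [-16.  12.]
top0.npy 320 181 out 68.0 lat [-20.   6.]
top0.npy 360 146 out 6.0 lat [-36.  -1.]
top0.npy 400 92 out 29.0 lat [-41. -14.]
top0.npy 440 110 out 17.0 lat [-40. -26.]
top0.npy 480 47 out 14.0 lat [-41. -34.]
top0.npy 520 20 out 11.0 lat [-51. -47.]
top0.npy 560 289 out 48.0 lat [-52. -43.]
top0.npy 600 2837 out 41.0 lat [-52.  47.]
top0.npy 640 3275 out 3.0 lat [-46.  45.]
side0.npy 240 670 out 57.0 lat [-9. 13.]
side0.npy 280 1600 out 74.0 lat [-10.  19.]
side0.npy 320 1871 out 71.0 lat [-9. 28.]
side0.npy 360 1836 out 39.0 lat [-19.  39.]
side0.npy 400 2009 out 43.0 lat [-25.  44.]
side0.npy 440 2361 out 42.0 lat [-21.  43.]
side0.npy 480 2591 out 43.0 lat [-23.  45.]
side0.npy 520 3274 out 45.0 lat [-39.  54.]
side0.npy 560 5672 out 53.0 lat [-41.  56.]
side0.npy 600 5774 out 51.0 lat [-40.  55.]
side0.npy 640 764 out -9.0 lat [-30.  48.]
```

>>> send_rows(
  plan=[
    [100,[0.0141,0.0617,0],[0,0,0.084]],
    [100,[0.0141,0.0617,0],[0,0,0.084]],
    [100,[0.0141,0.0617,0],[0,0,0.084]],
    [100,[0.0141,0.0617,0],[0,0,0.084]],
    [100,[0.0141,0.0617,0],[0,0,0.084]],
    [100,[0.0141,0.0617,0],[0,0,0.084]],
    [100,[0.0141,0.0617,0],[0,0,0.084]],
    [100,[0.0141,0.0617,0],[0,0,0.084]],
    [100,[0.0141,0.0617,0],[0,0,0.084]],
    [100,[0.0141,0.0617,0],[0,0,0.084]],
    [100,[0.0141,0.0617,0],[0,0,0.084]],
    [100,[0.0141,0.0617,0],[0,0,0.084]],
    [100,[0,0,0],[0,0,0]],
    [100,[0,0,0],[0,0,0]],
  ],
)

```text
t: 14.73
eef_pos: [530.9, 78.7, 266.5]
ee_rot: [-3.138, 0.001, 1.525]
ft_force: [-0.4, -0.1, -0.1]
width: 1.002
grasp_force: 0.0
```

>>> send_rows(
  plan=[
    [100,[0.005,-0.009,-0.03],[0,0,0]],
    [100,[0,0,-0.04],[0,0,0]],
    [100,[0,0,-0.04],[0,0,0]],
    [100,[0,0,-0.03],[0,0,0]],
    [100,[0,0,-0.018],[0,0,0]],
    [100,[0,0,0],[0,0,0]],
    [100,[0,0,0],[0,0,0]],
  ],
)

```text
t: 15.32
eef_pos: [533.9, 71.0, 189.3]
ee_rot: [-3.141, 0.001, 1.519]
ft_force: [0.5, -0.1, 1.5]
width: 0.998
grasp_force: 0.0
```

>>> send_rows(
  plan=[
    [100,[-0.001,0.0064,-0.004],[0,0,0.01]],
    [100,[0,0,0],[0,0,0]],
    [100,[0,0,0],[0,0,0]],
    [0,[0,0,0],[0,0,0]],
    [0,[0,0,0],[0,0,0]],
    [0,[0,0,0],[0,0,0]],
    [0,[0,0,0],[0,0,0]],
    [0,[0,0,0],[0,0,0]],
    [0,[0,0,0],[0,0,0]],
    [0,[0,0,0],[0,0,0]],
    [0,[0,0,0],[0,0,0]],
    [0,[0,0,0],[0,0,0]],
    [0,[0,0,0],[0,0,0]],
  ],
  squeeze=50,
)

```text
t: 16.4
eef_pos: [535.8, 75.0, 188.0]
ee_rot: [3.137, -0.0, 1.526]
ft_force: [13.5, -0.6, -3.3]
width: 0.32
grasp_force: 54.3
```

>>> send_rows(
  plan=[
    [0,[0.005,0,0],[0,0,0]],
    [0,[0,0,0],[0,0,0.03]],
    [0,[0,0,0],[0,0,0.06]],
    [0,[0,0,0],[0,0,0.08]],
    [0,[0,0,0],[0,0,0.08]],
    [0,[0,0,0],[0,0,0.08]],
    [0,[0,0,0],[0,0,0.08]],
    [0,[0,0,0],[0,0,0.08]],
    [0,[0,0,0],[0,0,0.08]],
    [0,[0,0,0],[0,0,0.08]],
    [0,[0,0,0],[0,0,0.08]],
    [0,[0,0,0],[0,0,0.05]],
    [0,[0,0,0],[0,0,0.03]],
    [0,[0,0,0],[0,0,0]],
  ],
)

```text
t: 17.57
eef_pos: [534.7, 74.8, 187.9]
ee_rot: [-3.139, -0.001, 1.951]
ft_force: [-12.1, -1.9, 10.7]
width: 0.322
grasp_force: 56.1
```

```bash
python3 -c "
from h import *
st()"
```

```text
{'t': 17.567, 'q': [-0.61, 0.24, 0.49, 1.688, -0.119, 1.246, 0.286], 'eef_pos': [534.661, 74.813, 187.949], 'ee_rot': [-3.139, -0.001, 1.951], 'ft_force': [-12.083, -1.924, 10.7], 'width': 0.322, 'grasp_force': 56.066}
```

>>> send_rows(
  plan=[
    [0,[-0.002,0,0.001],[0,0,0.03]],
    [0,[0,0,0],[0,0,0.06]],
    [0,[0,0,0],[0,0,0.08]],
    [0,[0,0,0],[0,0,0.08]],
    [0,[0,0,0],[0,0,0.08]],
    [0,[0,0,0],[0,0,0.08]],
    [0,[0,0,0],[0,0,0.08]],
    [0,[0,0,0],[0,0,0.08]],
    [0,[0,0,0],[0,0,0.08]],
    [0,[0,0,0],[0,0,0.08]],
    [0,[0,0,0],[0,0,0.08]],
    [0,[0,0,0],[0,0,0.08]],
    [0,[0,0,0],[0,0,0.08]],
    [0,[0,0,0],[0,0,0.06]],
    [0,[0,0,0],[0,0,0.05]],
    [0,[0,0,0],[0,0,0.03]],
    [0,[0,0,0],[0,0,0]],
  ],
)

```text
t: 18.98
eef_pos: [533.4, 73.8, 188.0]
ee_rot: [-3.139, -0.003, 2.531]
ft_force: [-12.5, -4.7, 7.6]
width: 0.324
grasp_force: 55.8
```

>>> send_rows(
  plan=[
    [0,[-0.002,-0.001,0.001],[0,0,0.03]],
    [0,[0,0,0],[0,0,0.06]],
    [0,[0,0,0],[0,0,0.08]],
    [0,[0,0,0],[0,0,0.08]],
    [0,[0,0,0],[0,0,0.08]],
    [0,[0,0,0],[0,0,0.08]],
    [0,[0,0,0],[0,0,0.08]],
    [0,[0,0,0],[0,0,0.08]],
    [0,[0,0,0],[0,0,0.08]],
    [0,[0,0,0],[0,0,0.08]],
    [0,[0,0,0],[0,0,0.08]],
    [0,[0,0,0],[0,0,0.08]],
    [0,[0,0,0],[0,0,0.08]],
    [0,[0,0,0],[0,0,0.06]],
    [0,[0,0,0],[0,0,0.05]],
    [0,[0,0,0],[0,0,0.03]],
    [0,[0,0,0],[0,0,0.02]],
    [0,[0,0,0],[0,0,0]],
    [0,[0,0,0],[0,0,0]],
  ],
)

```text
t: 20.57
eef_pos: [532.9, 72.2, 188.0]
ee_rot: [-3.139, -0.003, 3.121]
ft_force: [-8.2, -7.1, 3.8]
width: 0.322
grasp_force: 55.2
```

```bash
python3 -c "
from h import *
st()
c=camera('top');W=cloud(c);cv2.imwrite('pics/t3.png',cv2.resize(c['image'][200:340,180:500],None,fx=2.5,fy=2.5,interpolation=cv2.INTER_CUBIC)[:,:,::-1])
A=np.array([534,74.5])
for n,a in dict(mill=.1,spice=1.55,back=-1.59,side=3).items():
  q=A-85*np.array([np.cos(a),np.sin(a)])
  m=(np.hypot(W[...,0]-q[0],W[...,1]-q[1])<40)&(W[...,2]>115)&(W[...,2]<175)
  p=W[m]; print(n,len(p),q.round())
  if len(p): o=cv2.minEnclosingCircle(p[:,:2].astype(np.float32));d=np.array(o[0])-A;print(np.median(p,0).round(),o,'ang',np.arctan2(-d[1],-d[0]),np.hypot(*d))
c=camera('side');cv2.imwrite('pics/s3.png',cv2.resize(c['image'][180:330,240:460],None,fx=3,fy=3,interpolation=cv2.INTER_CUBIC)[:,:,::-1])
W=cloud(c);m=(np.hypot(W[...,0]-449,W[...,1]-66)<45)&(W[...,2]>60)&(W[...,2]<175);print('side-mill',W[m].mean(0),m.sum())
"
```

```text
{'t': 20.567, 'q': [-0.49, 0.227, 0.347, 1.688, -0.079, 1.244, 1.425], 'eef_pos': [532.872, 72.22, 187.982], 'ee_rot': [-3.139, -0.003, 3.121], 'ft_force': [-8.15, -7.076, 3.828], 'width': 0.322, 'grasp_force': 55.202}
mill 0 [449.  66.]
spice 0 [532. -10.]
back 225 [536. 159.]
[534. 160. 126.] ((535.5485229492188, 159.107177734375), 22.281755447387695) ang -1.5890967844695005 84.62134746918403
side 0 [618.  63.]
side-mill [442.92316289  79.17965499 113.81471852] 692
```

View pics/t3.png

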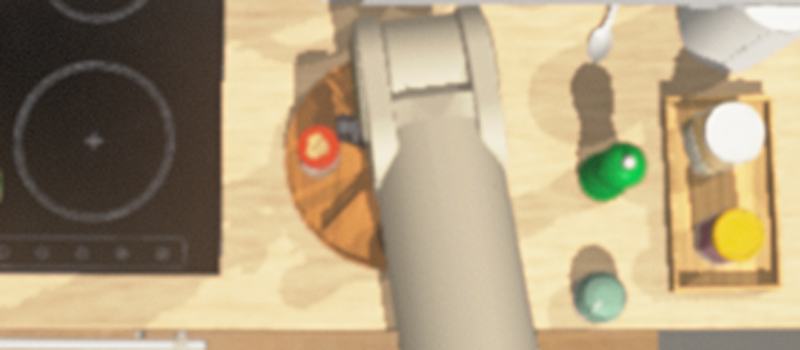

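View pics/s3.png

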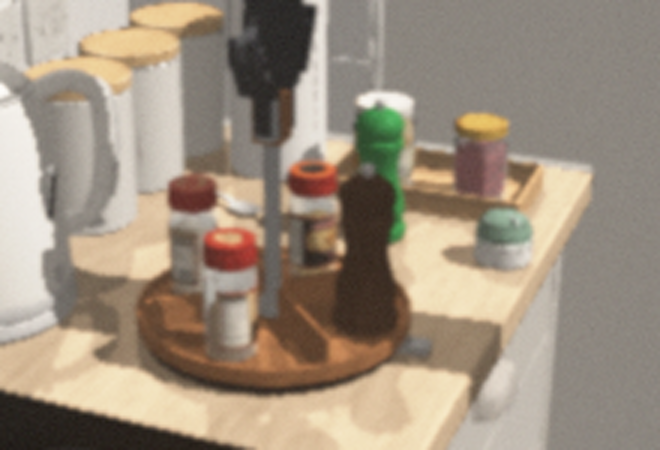

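The side view shows the dark mill at (368,250), standing behind the pointer (415,348). All the jars are upright and the gripper is closed on the handle. The turntable has turned 1.60 rad, as planned.

```bash
python3 -c "
from h import *
st(); print(job.job_done())"
```

```text
{'t': 20.667, 'q': [-0.49, 0.227, 0.347, 1.688, -0.079, 1.244, 1.425], 'eef_pos': [532.863, 72.238, 187.986], 'ee_rot': [-3.139, -0.003, 3.121], 'ft_force': [-6.708, -7.576, 2.634], 'width': 0.318, 'grasp_force': 55.188}
the job is handed in; nothing more can be done
None
```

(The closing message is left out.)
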